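# Build up the wheel fastener stack on the dummy spindle

## Task

Build up the wheel's fastener stack on the post of the dummy spindle: the black locking collar first, then the silver retaining ring, then the brass rotor nut, each lying flat around the post. Last, fetch the white pilot cap - it is held captive in the T-track, so slide it to the open end and lift it off there - and set it upright over the post tip so that it sits on the nut. Leave the jar, the V-block, the screwdriver and the brush where they are.

Things in the scene. Friction and masses are not known exactly. Their poses are not given: they have to be found in the camera images.
- collar: Black anodized locking collar: plain round ring, outer diameter 52 mm, bore 26 mm, 12 mm high, loose, lying flat on the plywood board (the board's top is 12 mm above the work surface, z = 0.012). Origin: centre of its underside, z up.
- ring: Silver retaining ring: plain flat round ring, outer diameter 44 mm, bore 26 mm, 10 mm high, loose, lying flat on the board. Origin: centre of its underside, z up.
- nut: Brass rotor nut: hexagonal, 36 mm across flats (41.6 mm across corners), round bore 24 mm, 16 mm high, loose, lying flat on the board. Origin: centre of its underside, z up; its x axis points square to one of the flats (flats every 60 degrees).
- cap: White plastic pilot cap, 34 mm high: foot flange of diameter 42 mm (0 to 5 mm above its underside), neck of diameter 28 mm (5 to 16 mm), round knob of diameter 32 mm to grip (16 to 34 mm). Blind bore from below, diameter 22 mm, 12 mm deep. Loose, but at the start its flange is held under the lips of the T-track. Origin: centre of its underside, z up.
- spindle: Dummy spindle, fixed on the board: aluminium disc of diameter 80 mm, 10 mm thick, with an upright steel post of diameter 16 mm in its middle; the post tapers from 48 mm to a 6 mm wide tip at 56 mm height. Origin: centre of the disc's underside, at board height, z up. Stacked on the disc, the undersides of collar, ring, nut, cap lie 10, 22, 32, 48 mm above it.
- track: Fixed aluminium T-track. Origin on its centre line at board height; x along it, open end at -x, roughly towards the robot. Floor 4 mm thick, x -100 to 90 mm, 62 mm wide. T-slot from x -30 to 90 mm: channel 46 mm, slot 32 mm wide, lips 12 to 16 mm high. Beyond -30 mm no walls or lips: a cap centred at x -78 to -55 mm lifts straight up. Cap starts at x 0 to 40 mm, slides freely, 2 mm side play.
- jar: Bystander: small amber glass jar, diameter 38 mm, 45 mm high, loose, standing on the board. Origin: centre of its underside.
- block: Bystander: dark steel V-block with a groove along its x axis, 45 x 34 x 24 mm (x, y, z), loose. Origin: centre of its underside.
- driver: Bystander: screwdriver with a black handle, 170 mm long, lying along its x axis, loose, at one side of the board. Origin: centre of its underside.
- brush: Bystander: small cleaning brush, 160 mm long, lying along its x axis, loose, at one side of the board. Origin: centre of its underside.
Mind the look-alikes: they are no part of the job. There is more than one size of the cap; the one meant has the size given above. Several things have the shape of the ring; the one meant has the colours described above.

How it is judged:
At the end, for the whole second after the job is handed in: From below on the spindle: collar, ring, nut, cap; each within 8 mm of the post's axis, within 3 mm of its stacked height (undersides 10, 22, 32, 48 mm above the spindle's origin), upright within 0.12 rad, at rest (below 20 mm/s) (horizontal distance between each of collar, ring, nut, cap and spindle below 0.008 m and z of collar in the frame of spindle between 0.007 and 0.013 m and angle between each of collar, ring, nut, cap's own z axis and vertical below 0.12 rad and linear speed of each of collar, ring, nut, cap below 0.02 m/s and z of ring in the frame of spindle between 0.019 and 0.025 m and z of nut in the frame of spindle between 0.029 and 0.035 m and z of cap in the frame of spindle between 0.045 and 0.051 m); the robot touches nothing.
It fails at once if the jar, V-block, screwdriver or brush is displaced by more than 30 mm (distance of any of jar, block, driver, brush from where it was at the start of the episode above 0.03 m).
It also fails if it takes over 131 s, if anything falls off the work surface, if the arm or the gripper's body presses on something with over 40 N, if the wrist force passes 120 N, or if a joint passes its speed limit or range.

## Robot

A 6-joint arm with a two-finger parallel gripper is mounted at the origin on the work surface. World frame = base frame: x ahead of the robot, y to its left, z up, the work surface at z = 0. Lengths are in m, angles in rad, forces in N, time in s.
With the tool pointing down it reaches from about 0.35 to 0.975 m from the base axis. Payload 4.9 kg.
Tool frame: the origin (TCP) lies at the very end of the fingers, on their centre line; the grasp point (between the pads) lies 19 mm behind it (ctrl.grasp_offset is the distance from the TCP to the grasp point, in m); z points along the fingers, y is the line along which they close (so a half turn about z gives the same grasp; the last joint's range is limited). The gripper opens to 85 mm and grips with 20 to 120 N. Pads are 22 mm wide; open, the fingers measure 114 mm over their backs; the gripper's body (76 mm by 85 mm) begins 54 mm behind the grasp point. The pads swing forward as they close: fully open they stand 13 mm farther back than shut.
Start: joints at [-1.41, 0.053, 1.613, -0, 1.476, -0.119], TCP at [0.173, -0.601, 0.231] pointing down, gripper open.
Joint ranges: [-3.01, 3.01], [-1.01, 2.22], [0.06, 2.58], [-1.02, 4.17], [0.09, 2.62], [-3.14, 3.14]. Speed limits (rad/s): [2.57, 2.57, 3.14, 3.14, 3.14, 3.14].

## Interface

Orientations are given as a rotation vector (axis times angle).
In Python, from station import ctrl, optics gives the robot as it stands.
- The arm moves only by the shell command python3 -m handwheel 'ROWS' [OPENING] [FORCE]. ROWS is JSON, a list of rows, each an object of numbers: "tx", "ty", "tz": the shift along the tool's x, y, z in mm; "roll": the turn about the tool's z in rad. A call has 1 to 12 rows; each row shifts and turns the commanded pose from where the row before left it, along the tool's axes as they then stand; what a row does not reach is not made up. A row lasts 1/12 s, in which the tool goes at most 41.7 mm and 7.16 degrees, less where a joint would pass 70% of its speed; a pose out of reach is approached as far as the arm can. A call with a gripper value outside its range is refused whole. OPENING is the finger opening in mm, from 0 to 85.4, set as the call begins (- or left out, the last holds). The fingers move at their own pace and stop on an object; FORCE is the grip in N (left out, the last holds). Time passes only in rows, so rows that do not move let the fingers close. It gives the time, the measured TCP pose, the force, the opening and the grip force at its end, in the units of the state.
- ctrl.get_obs(): the state, without advancing time (a new reading comes with each control period).
- optics.get_image(name): name is "scene" or "top" or "wrist"; returns (picture, depth): 400x640x3 uint8, red, green, blue; 400x640 float32, m along the optical axis (not along the pixel's ray), 0 where there is no reading.
- optics.camera_params(name): a dict with "mtx" (3x3 intrinsics, pixels), "extrinsics" (4x4, takes a point from camera to world coordinates); the wrist camera has in their place "tool_from_camera" (4x4, takes a point from camera to tool coordinates, whose origin is the TCP and whose axes are the flange's). Camera axes: x right, y down, z forward; pixel columns grow to the right and rows downward; lengths in m; the calibration is good to about 2 mm. A picture is of the moment at which its call begins: read the wrist's pose just before it. camera_params takes no time and is no camera call.
- ctrl.finish_job(): hands the job in; it is judged then, once.
The state is a dict: "t": time; "q": joint angles; "dq": joint speeds; "effort": joint torques, N m; "tool_pos": TCP position; "tool_rot": TCP orientation; "contact_force": force on the tool from outside, world axes, zero at the start; "wrist_torque": the same for the moment, N m; "opening": finger opening in m; "grip_force": force on a finger pad.
Only numpy, scipy, OpenCV 4.12 (cv2) and the standard library are available. Lean on these libraries where they do the work, as an engineer would, in place of code of your own. Each camera call takes 0.05 s, during which the arm holds its last target. There are 200 camera calls.

## Working session

There is one attempt and no reset: what is moved stays moved. The work goes in short steps, Python scripts to look and compute and a shell command to move; the robot and the scene stay as the last step left them, time stands still between calls to the robot, and variables do not carry over. Pictures are saved under pics/ and viewed, at most 14 in all, crops included, and the job is handed in when it is done.

```bash
mkdir -p pics; ls; cat > h.py <<'E'
import cv2, numpy as np
from scipy.spatial.transform import Rotation as R
from station import ctrl, optics
def grab(name):
    o=ctrl.get_obs(); im,d=optics.get_image(name); p=optics.camera_params(name)
    K=np.array(p["mtx"])
    if name=="wrist":
        T=np.eye(4);T[:3,:3]=R.from_rotvec(o["tool_rot"]).as_matrix();T[:3,3]=o["tool_pos"]
        E=T@np.array(p["tool_from_camera"])
    else: E=np.array(p["extrinsics"])
    return im,d,K,E
def ray(K,E,u,v,z):
    d=E[:3,:3]@np.linalg.solve(K,[u,v,1.]); c=E[:3,3]; return c+d*(z-c[2])/d[2]
def proj(K,E,P):
    c=np.linalg.inv(E)@np.r_[P,1]; q=K@c[:3]; return q[:2]/q[2]
def cloud(d,K,E):
    v,u=np.mgrid[:d.shape[0],:d.shape[1]]
    c=np.stack([(u-K[0,2])/K[0,0]*d,(v-K[1,2])/K[1,1]*d,d],-1)
    return c@E[:3,:3].T+E[:3,3]
def save(n,im): cv2.imwrite("pics/"+n+".png",im[:,:,::-1])
E
python3 - <<'E'
from h import *
for n in("top","scene"):
    im,d,K,E=grab(n); save(n+"0",im); np.savez(n+"0",im=im,d=d,K=K,E=E); print(n,E.round(3).tolist(),K[0,0])
print(ctrl.get_obs())
print(optics.camera_params("wrist"))
E
```

```text
pics
top [[0.034, -0.975, 0.219, 0.195], [-0.999, -0.034, 0.004, 0.008], [0.004, -0.219, -0.976, 1.172], [0.0, 0.0, 0.0, 1.0]] 373.1042701996188
scene [[-0.523, 0.702, -0.483, 0.953], [0.853, 0.434, -0.291, 0.312], [0.005, -0.564, -0.826, 0.886], [0.0, 0.0, 0.0, 1.0]] 426.29228301927407
{'t': 0.1, 'q': array([-1.40998610e+00,  5.33280768e-02,  1.61417197e+00,  3.24365478e-05,
        1.47599774e+00, -1.18993243e-01]), 'dq': array([ 0.00173243, -0.0004366 , -0.0062865 ,  0.00060978, -0.00137791,
        0.00091283]), 'effort': array([-4.50426396e-04, -3.94904280e+01, -3.71366251e+01, -1.53538322e-04,
        3.90063127e-03,  2.63559691e-06]), 'tool_pos': array([ 0.17252573, -0.60012455,  0.23015375]), 'tool_rot': array([-3.10901227e+00, -4.37811409e-01,  1.18515683e-05]), 'contact_force': array([-0.34336151, -0.09333635, -0.49663253]), 'wrist_torque': array([-0.03740595, -0.00280402, -0.05946469]), 'grip_force': 0.0, 'opening': 0.08554316789698631}
{'mtx': array([[325.59608713,   0.        , 319.43763393],
       [  0.        , 325.59608713, 199.91918472],
       [  0.        ,   0.        ,   1.        ]]), 'tool_from_camera': array([[-4.37986691e-05, -9.60728542e-01, -2.77489940e-01,
         6.92361862e-02],
       [ 9.99999761e-01, -2.33702757e-04,  6.51289377e-04,
        -5.86746782e-04],
       [-6.90562457e-04, -2.77489845e-01,  9.60728322e-01,
        -1.42065979e-01],
       [ 0.00000000e+00,  0.00000000e+00,  0.00000000e+00,
         1.00000000e+00]])}
```

View pics/top0.png

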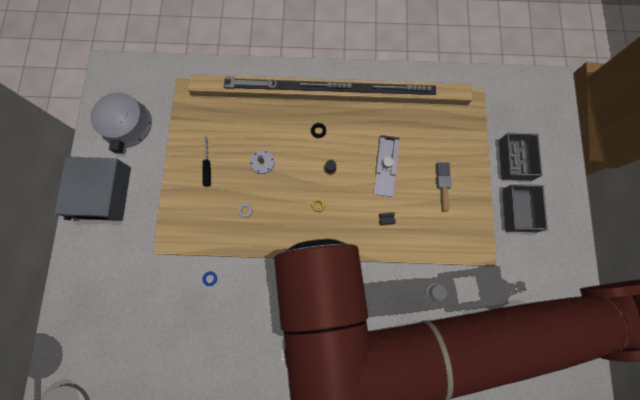

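View pics/scene0.png

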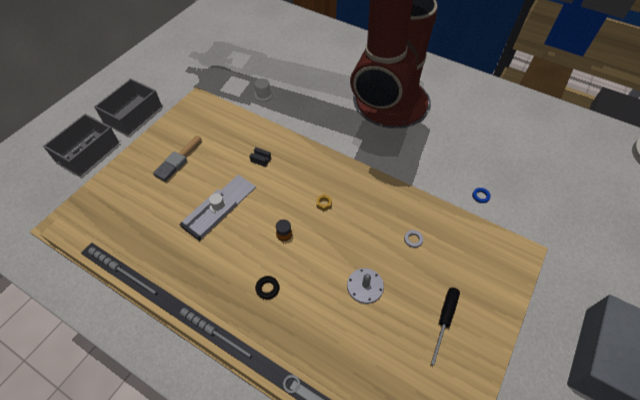

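The top view shows collar (318,130), ring (245,211), nut (318,206), spindle (262,161), track with cap (388,162), jar (330,167), block (387,218), driver (207,162) and brush (444,185). A blue ring at (210,278) is a decoy, and so is a cap on the table at (437,292). The scene view agrees.

```bash
python3 - <<'E'
from h import *
pts={"top":dict(collar=(318,130,.024),ring=(245,211,.022),nut=(318,206,.028),spin=(262,161,.022),cap=(388,162,.05),jar=(330,167,.057),block=(387,218,.036),driver=(207,162,.02),brush=(444,185,.02)),
"scene":dict(collar=(267,287,.024),ring=(413,239,.022),nut=(324,202,.028),spin=(366,286,.022),cap=(217,200,.05),jar=(284,228,.057),block=(261,156,.03))}
for n in pts:
    z=np.load(n+"0.npz"); im,K,E=z["im"],z["K"],z["E"]; C=cloud(z["d"],K,E)
    for k,(u,v,h) in pts[n].items():
        w=C[v-22:v+23,u-22:u+23].reshape(-1,3)
        s=w[(w[:,2]>.0165)]; c0=ray(K,E,u,v,h)
        s=s[np.hypot(*(s[:,:2]-c0[:2]).T)<.05]
        top=s[s[:,2]>np.percentile(s[:,2],50)] if len(s) else s
        print(n,k,c0.round(3), len(s), ((s.min(0)+s.max(0))/2).round(3) if len(s) else "", s[:,2].max().round(3) if len(s) else "")
z=np.load("top0.npz");K,E=z["K"],z["E"]
for uv in[(378,137),(399,138),(395,196),(375,193)]: print("track",ray(K,E,*uv,.02).round(3))
E
```

```text
top collar [0.69  0.033 0.024] 179 [0.689 0.035 0.024] 0.031
top ring [0.411 0.252 0.022] 147 [0.409 0.251 0.023] 0.029
top nut [0.434 0.024 0.028] 122 [0.435 0.024 0.025] 0.033
top spin [0.577 0.21  0.022] 475 [0.581 0.208 0.044] 0.071
top cap [ 0.579 -0.192  0.05 ] 477 [ 0.578 -0.191  0.036] 0.056
top jar [ 0.554 -0.009  0.057] 163 [ 0.549 -0.001  0.04 ] 0.064
top block [ 0.402 -0.191  0.036] 208 [ 0.398 -0.191  0.029] 0.042
top driver [0.568 0.388 0.02 ] 197 [0.568 0.386 0.03 ] 0.043
top brush [ 0.518 -0.376  0.02 ] 354 [ 0.518 -0.375  0.028] 0.039
scene collar [0.696 0.034 0.024] 337 [0.695 0.033 0.022] 0.027
scene ring [0.421 0.253 0.022] 169 [0.417 0.253 0.02 ] 0.024
scene nut [0.444 0.026 0.028] 149 [0.441 0.023 0.025] 0.032
scene spin [0.581 0.215 0.022] 998 [0.579 0.211 0.043] 0.069
scene cap [ 0.586 -0.186  0.05 ] 606 [ 0.586 -0.192  0.034] 0.052
scene jar [ 0.569 -0.004  0.057] 296 [ 0.566 -0.01   0.038] 0.058
scene block [ 0.407 -0.188  0.03 ] 257 [ 0.407 -0.193  0.028] 0.039
track [ 0.674 -0.165  0.02 ]
track [ 0.673 -0.234  0.02 ]
track [ 0.477 -0.219  0.02 ]
track [ 0.484 -0.156  0.02 ]
```

```bash
python3 -m handwheel '[{"roll":0.093,"tz":-20},{"roll":0.093,"tz":-20},{"roll":0.093,"tz":-20},{"tx":33,"ty":-33},{"tx":33,"ty":-33},{"tx":33,"ty":-33},{"tx":33,"ty":-33},{"tx":33,"ty":-33},{"tx":33,"ty":-33},{"tx":33,"ty":-33},{"tx":33,"ty":-33},{"tx":33,"ty":-33}]' 85
python3 -m handwheel '[{"ty":-37},{"ty":-37},{"ty":-37},{"ty":-37},{"ty":-37},{"ty":-37},{"ty":-37},{"ty":-37},{"ty":-37},{"ty":-37},{"ty":-37},{"ty":-37}]'
python3 -m handwheel '[{},{}]'
python3 - <<'E'
from h import *
im,d,K,E=grab("wrist"); save("w1",im); np.savez("w1",im=im,d=d,K=K,E=E); o=ctrl.get_obs();print(o["tool_pos"],o["tool_rot"])
E
```

```text
[ 0.17253932 -0.60021125  0.2303566 ] [-3.10932368e+00 -4.37888953e-01  2.37238487e-05]$[0]: bad value
$[0]: bad value
$[0]: bad value
```

View pics/w1.png

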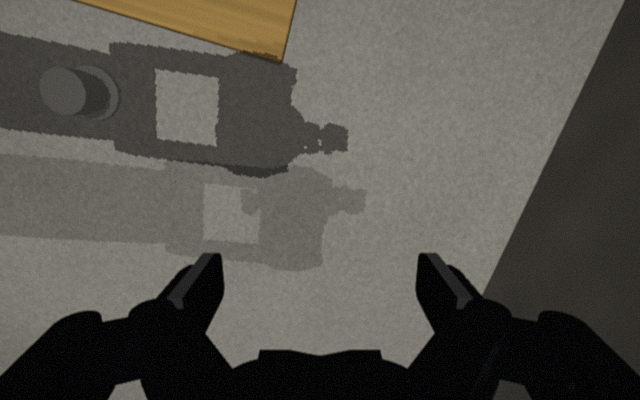

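The arm did not move: the picture shows the start pose with the decoy cap at (80,90). Rows probably need all four keys.

```bash
python3 -m handwheel '[{"tx":0,"ty":0,"tz":-20,"roll":0.093},{"tx":0,"ty":0,"tz":-20,"roll":0.093},{"tx":0,"ty":0,"tz":-20,"roll":0.093},{"tx":33,"ty":-33,"tz":0,"roll":0},{"tx":33,"ty":-33,"tz":0,"roll":0},{"tx":33,"ty":-33,"tz":0,"roll":0},{"tx":33,"ty":-33,"tz":0,"roll":0},{"tx":33,"ty":-33,"tz":0,"roll":0},{"tx":33,"ty":-33,"tz":0,"roll":0},{"tx":33,"ty":-33,"tz":0,"roll":0},{"tx":33,"ty":-33,"tz":0,"roll":0},{"tx":33,"ty":-33,"tz":0,"roll":0}]' 85
```

```text
t: 1.15
tool_pos: [0.4385, -0.3335, 0.2911]
tool_rot: [-3.142, -0.001, 0.0]
contact_force: [1.6, 0.1, -1.0]
opening: 0.085
grip_force: 0.0
```

```bash
python3 -m handwheel '[{"tx":0,"ty":-37,"tz":0,"roll":0},{"tx":0,"ty":-37,"tz":0,"roll":0},{"tx":0,"ty":-37,"tz":0,"roll":0},{"tx":0,"ty":-37,"tz":0,"roll":0},{"tx":0,"ty":-37,"tz":0,"roll":0},{"tx":0,"ty":-37,"tz":0,"roll":0},{"tx":0,"ty":-37,"tz":0,"roll":0},{"tx":0,"ty":-37,"tz":0,"roll":0},{"tx":0,"ty":-37,"tz":0,"roll":0},{"tx":0,"ty":-37,"tz":0,"roll":0},{"tx":0,"ty":0,"tz":0,"roll":0},{"tx":0,"ty":0,"tz":0,"roll":0}]'
python3 - <<'E'
from h import *
im,d,K,E=grab("wrist"); save("w2",im); np.savez("w2",im=im,d=d,K=K,E=E); o=ctrl.get_obs();print(o["tool_pos"],o["tool_rot"])
E
```

```text
t: 2.15
tool_pos: [0.4369, 0.0362, 0.2911]
tool_rot: [3.141, 0.008, -0.0]
contact_force: [-0.3, -0.6, -0.4]
opening: 0.0851
grip_force: 0.0
[0.43706452 0.03500205 0.29105039] [ 3.14104568e+00  3.95956085e-03 -5.97146635e-04]
```

View pics/w2.png

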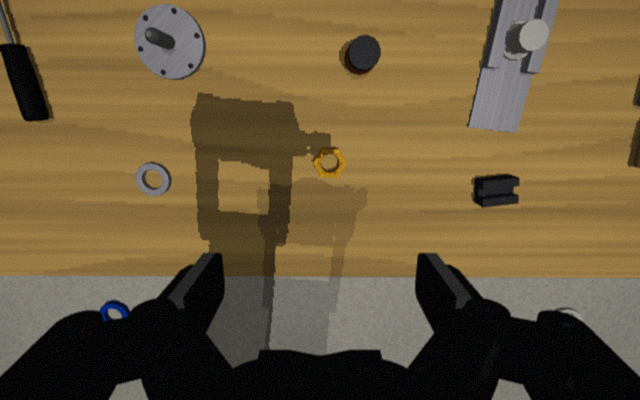

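The wrist view shows spindle (170,40), ring (153,179), nut (330,162), jar (361,54), track (520,60) with cap knob (527,38), and block (496,190). Next I move forward and measure.

```bash
python3 -m handwheel '[{"tx":35,"ty":-13,"tz":0,"roll":0},{"tx":35,"ty":-13,"tz":0,"roll":0},{"tx":35,"ty":-14,"tz":0,"roll":0},{"tx":0,"ty":0,"tz":0,"roll":0},{"tx":0,"ty":0,"tz":0,"roll":0}]'
cat >> h.py <<'E'
def blobs(mask,amin):
    cs,_=cv2.findContours(mask.astype(np.uint8)*255,cv2.RETR_EXTERNAL,cv2.CHAIN_APPROX_NONE)
    return sorted([c for c in cs if cv2.contourArea(c)>amin],key=cv2.contourArea)
def fitcirc(p):
    A=np.c_[2*p,np.ones(len(p))]; s=np.linalg.lstsq(A,(p**2).sum(1),rcond=None)[0]; return s[:2],np.sqrt(s[2]+s[:2]@s[:2])
def plane(K,E,c,z): return np.array([ray(K,E,u,v,z)[:2] for u,v in c.reshape(-1,2)])
E
python3 - <<'E'
from h import *
im,d,K,E=grab("wrist"); save("w3",im); np.savez("w3",im=im,d=d,K=K,E=E); o=ctrl.get_obs();print(o["tool_pos"],o["tool_rot"])
hsv=cv2.cvtColor(im,cv2.COLOR_RGB2HSV)
for (u,v) in [(320,162)]: pass
g=(hsv[...,1]<60)&(hsv[...,2]>70); k=hsv[...,2]<55; g[300:]=0;k[300:]=0
for nm,m in(("grey",g),("dark",k)):
    for c in blobs(m,80)[-9:]:
        P=plane(K,E,c,.022 if nm=="grey" else .024); q,r=fitcirc(P)
        print(nm,c.reshape(-1,2).mean(0).round(),cv2.contourArea(c),q.round(4),round(r,4))
E
```

```text
t: 2.62
tool_pos: [0.5432, 0.0733, 0.2892]
tool_rot: [3.141, -0.002, -0.007]
contact_force: [-0.9, -0.3, -0.3]
opening: 0.0851
grip_force: 0.0
[0.54249422 0.07316807 0.29014761] [ 3.14113983e+00 -2.20362936e-03 -4.17414426e-03]
grey [  3. 285.] 145.5 [0.3687 0.5237] 0.0169
grey [ 49. 102.] 213.5 [0.6162 0.3842] 0.0286
grey [187. 252.] 278.5 [0.4161 0.2535] 0.0175
grey [208. 139.] 2965.5 [0.5777 0.2114] 0.0376
grey [540. 122.] 7188.0 [ 0.576  -0.1874] 0.0689
dark [202. 137.] 269.5 [0.5741 0.218 ] 0.0118
dark [389. 149.] 814.5 [ 0.5596 -0.0134] 0.0202
dark [513. 263.] 1081.5 [ 0.4018 -0.1923] 0.0276
dark [538.  86.] 1193.0 [ 0.622  -0.1851] 0.0451
dark [ 73. 171.] 1576.5 [0.5297 0.386 ] 0.0324
dark [354.  32.] 1679.5 [0.6903 0.0331] 0.0249
dark [444. 283.] 1998.0 [ 0.3755 -0.1062] 0.0432
dark [194. 279.] 2056.0 [0.3743 0.2506] 0.0425
```

View pics/w3.png

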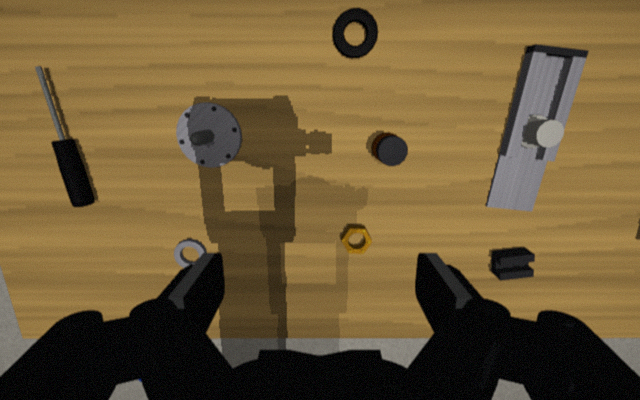

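Collar ≈ (0.690,0.033) at pixel (354,32); spindle ≈ (0.578,0.211) at (208,135); ring at (187,252); nut at (357,239). I'll go to a close look over the collar.

```bash
python3 -m handwheel '[{"tx":24,"ty":8,"tz":28,"roll":0},{"tx":24,"ty":8,"tz":28,"roll":0},{"tx":24,"ty":8,"tz":28,"roll":0},{"tx":24,"ty":8,"tz":28,"roll":0},{"tx":22,"ty":8,"tz":28,"roll":0},{"tx":0,"ty":0,"tz":0,"roll":0},{"tx":0,"ty":0,"tz":0,"roll":0}]' 75
cat > look.py <<'E'
import sys; from h import *
# usage: look.py kind ztop n ; measure circular thing nearest image centre in wrist view
kind,z,n=sys.argv[1],float(sys.argv[2]),sys.argv[3]
o=ctrl.get_obs(); im,d,K,E=grab("wrist"); save(n,im); hsv=cv2.cvtColor(im,cv2.COLOR_RGB2HSV)
H,S,V=cv2.split(hsv)
m={"dark":V<60,"grey":(S<60)&(V>70),"brass":(S>185)&(V>90)&(H>12)&(H<32),"white":(S<40)&(V>170)}[kind].copy(); m[245:]=0
for c in blobs(m,150)[-4:]:
    P=plane(K,E,c,z); q,r=fitcirc(P); (x,y),(w,hh),a=cv2.minAreaRect((P*1000).astype(np.float32))
    dx=q-o["tool_pos"][:2]
    print(c.reshape(-1,2).mean(0).round(),cv2.contourArea(c),"c",q.round(4),"r",round(r,4),"res",np.abs(np.hypot(*(P-q).T)-r).max().round(4),"rect",round(x,1),round(y,1),round(w,1),round(hh,1),round(a,1),"tx,ty mm",(dx*[1000,-1000]).round(1))
print(o["tool_pos"].round(4),o["tool_rot"].round(4))
E
python3 look.py dark .024 l1
```

```text
t: 3.25
tool_pos: [0.6586, 0.033, 0.149]
tool_rot: [-3.141, 0.003, 0.008]
contact_force: [-0.2, 0.3, 0.2]
opening: 0.0751
grip_force: 0.0
[585. 201.] 2119.5 c [ 0.6447 -0.1898] r 0.0332 res 0.0182 rect 641.2 -195.6 75.0 72.2 84.4 tx,ty mm [-14.  222.9]
[320. 150.] 2947.0 c [0.6919 0.0327] r 0.025 res 0.0007 rect 691.5 32.6 50.2 50.3 43.8 tx,ty mm [33.3  0.4]
[0.6586 0.033  0.149 ] [-3.1414e+00  2.9000e-03  7.9000e-03]
```

```bash
python3 -m handwheel '[{"tx":11,"ty":0,"tz":30,"roll":0},{"tx":11,"ty":0,"tz":30,"roll":0},{"tx":11,"ty":0,"tz":30,"roll":0},{"tx":0,"ty":0,"tz":30,"roll":0},{"tx":0,"ty":0,"tz":10,"roll":0},{"tx":0,"ty":0,"tz":9,"roll":0},{"tx":0,"ty":0,"tz":0,"roll":0}]' 75
python3 -m handwheel '[{"tx":0,"ty":0,"tz":0,"roll":0},{"tx":0,"ty":0,"tz":0,"roll":0},{"tx":0,"ty":0,"tz":0,"roll":0},{"tx":0,"ty":0,"tz":0,"roll":0},{"tx":0,"ty":0,"tz":0,"roll":0}]' 40 40
```

```text
t: 3.88
tool_pos: [0.6928, 0.0349, 0.0131]
tool_rot: [-3.142, -0.001, -0.001]
contact_force: [-0.8, 0.5, -0.7]
opening: 0.0749
grip_force: 0.0
t: 4.3
tool_pos: [0.6955, 0.0348, 0.016]
tool_rot: [3.141, 0.001, 0.008]
contact_force: [-1.0, 0.2, 6.9]
opening: 0.0492
grip_force: 42.0
```

```bash
python3 -m handwheel '[{"tx":0,"ty":0,"tz":-10,"roll":0},{"tx":0,"ty":0,"tz":-30,"roll":0},{"tx":0,"ty":0,"tz":-30,"roll":0},{"tx":0,"ty":0,"tz":-30,"roll":0},{"tx":0,"ty":0,"tz":0,"roll":0},{"tx":0,"ty":0,"tz":0,"roll":0}]'
python3 - <<'E'
from h import *
im,d,K,E=grab("wrist"); save("g1",im)
E
```

```text
t: 4.8
tool_pos: [0.6954, 0.0349, 0.1167]
tool_rot: [3.141, 0.001, 0.011]
contact_force: [-0.3, -0.0, -0.9]
opening: 0.0487
grip_force: 41.7
```

View pics/g1.png

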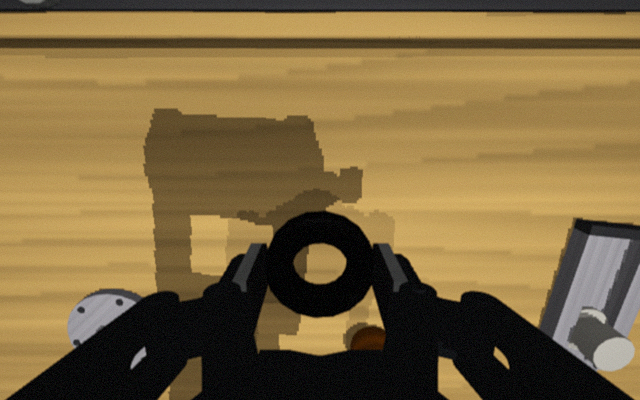

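The collar (320,263) is in the grip. I'll measure where it sits relative to the TCP.

```bash
cat > held.py <<'E'
import sys; from h import *
# held part: bore contour (non-dark hole) -> centre relative to TCP in tool mm
im,d,K,E=grab("wrist"); o=ctrl.get_obs()
hsv=cv2.cvtColor(im,cv2.COLOR_RGB2HSV); u0,v0,dz,lim=[float(a) for a in sys.argv[1:5]]
ok=(hsv[...,2]<lim).astype(np.uint8)
if len(sys.argv)>5: ok=(hsv[...,1]<90).astype(np.uint8)
cs,hh=cv2.findContours(ok*255,cv2.RETR_CCOMP,cv2.CHAIN_APPROX_NONE)
for c in cs:
    m=c.reshape(-1,2).mean(0)
    if 150<cv2.contourArea(c)<20000 and np.hypot(*(m-[u0,v0]))<35:
        P=plane(K,E,c,o["tool_pos"][2]+dz); q,r=fitcirc(P); t=R.from_rotvec(o["tool_rot"]).as_matrix().T@np.r_[q-o["tool_pos"][:2],0]
        print(m.round(),cv2.contourArea(c),"r",round(r,4),"tool mm",(t*1000).round(1))
E
python3 held.py 320 263 .008 45
```

```text
[320. 263.] 1797.5 r 0.0116 tool mm [ 0.4  0.1 -0. ]
```

```bash
python3 -m handwheel '[{"tx":-24,"ty":-25,"tz":-5,"roll":0},{"tx":-24,"ty":-25,"tz":-5,"roll":0},{"tx":-24,"ty":-25,"tz":-5,"roll":0},{"tx":-24,"ty":-25,"tz":-5,"roll":0},{"tx":-24,"ty":-25,"tz":-5,"roll":0},{"tx":-24,"ty":-25,"tz":-5,"roll":0},{"tx":-24,"ty":-26,"tz":-5,"roll":0},{"tx":0,"ty":0,"tz":0,"roll":0},{"tx":0,"ty":0,"tz":0,"roll":0},{"tx":0,"ty":0,"tz":0,"roll":0}]'
python3 look.py grey .022 l2
```

```text
t: 5.73
tool_pos: [0.5244, 0.2104, 0.1458]
tool_rot: [3.141, 0.002, -0.004]
contact_force: [-0.7, 0.1, -1.0]
opening: 0.0489
grip_force: 41.7
[74. 74.] 825.0 c [0.6146 0.3993] r 0.0258 res 0.0247 rect 614.2 397.1 85.8 6.6 6.6 tx,ty mm [  90.2 -188.9]
[318. 126.] 7688.5 c [0.5764 0.2115] r 0.039 res 0.0006 rect 576.2 211.5 78.0 78.5 0.1 tx,ty mm [52.  -1.1]
[0.5244 0.2104 0.1458] [ 3.1406e+00  1.9000e-03 -3.5000e-03]
```

View pics/l2.png

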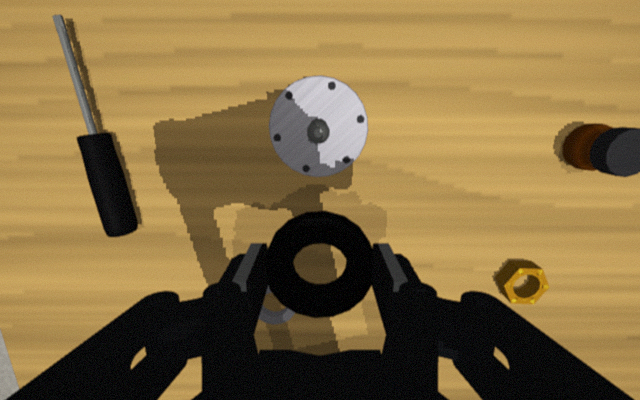

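```bash
python3 -m handwheel '[{"tx":26,"ty":-1,"tz":20,"roll":0},{"tx":25,"ty":0,"tz":20,"roll":0},{"tx":0,"ty":0,"tz":20,"roll":0},{"tx":0,"ty":0,"tz":0,"roll":0},{"tx":0,"ty":0,"tz":0,"roll":0}]'
python3 -m handwheel '[{"tx":0,"ty":0,"tz":15,"roll":0},{"tx":0,"ty":0,"tz":15,"roll":0},{"tx":0,"ty":0,"tz":15,"roll":0},{"tx":0,"ty":0,"tz":10,"roll":0},{"tx":0,"ty":0,"tz":0,"roll":0},{"tx":0,"ty":0,"tz":0,"roll":0}]'
```

```text
t: 6.2
tool_pos: [0.5751, 0.2104, 0.0849]
tool_rot: [3.14, -0.001, -0.008]
contact_force: [0.3, 0.6, 0.3]
opening: 0.0489
grip_force: 41.7
t: 6.7
tool_pos: [0.5762, 0.2117, 0.0328]
tool_rot: [-3.142, -0.001, -0.0]
contact_force: [-0.9, 0.3, -0.5]
opening: 0.0488
grip_force: 41.7
```

```bash
python3 -m handwheel '[{"tx":0,"ty":0,"tz":3,"roll":0},{"tx":0,"ty":0,"tz":2,"roll":0},{"tx":0,"ty":0,"tz":0,"roll":0}]'
python3 -m handwheel '[{"tx":0,"ty":0,"tz":0,"roll":0},{"tx":0,"ty":0,"tz":0,"roll":0},{"tx":0,"ty":0,"tz":0,"roll":0},{"tx":0,"ty":0,"tz":-10,"roll":0},{"tx":0,"ty":0,"tz":-25,"roll":0},{"tx":0,"ty":0,"tz":-30,"roll":0},{"tx":-10,"ty":0,"tz":-30,"roll":0},{"tx":-30,"ty":-5,"tz":-20,"roll":0},{"tx":-30,"ty":-5,"tz":0,"roll":0},{"tx":0,"ty":0,"tz":0,"roll":0},{"tx":0,"ty":0,"tz":0,"roll":0}]' 75
python3 - <<'E'
from h import *
im,d,K,E=grab("wrist"); save("p1",im)
E
```

```text
t: 6.95
tool_pos: [0.5765, 0.2119, 0.0279]
tool_rot: [-3.141, -0.001, -0.001]
contact_force: [-0.3, -0.4, -0.9]
opening: 0.0487
grip_force: 41.7
t: 7.87
tool_pos: [0.5054, 0.2221, 0.1433]
tool_rot: [-3.141, -0.003, -0.002]
contact_force: [0.4, -0.8, -0.2]
opening: 0.0746
grip_force: 0.0
```

View pics/p1.png

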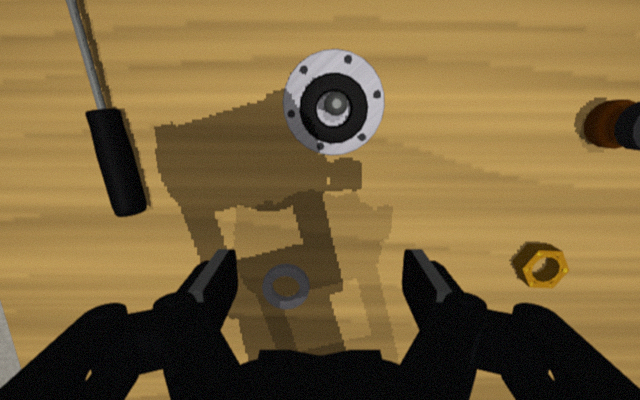

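The collar lies on the disc, centred on the post at (334,108). The ring is at (285,287). Next is the look pose for the ring.

```bash
python3 -m handwheel '[{"tx":-31,"ty":-8,"tz":0,"roll":0},{"tx":-31,"ty":-8,"tz":0,"roll":0},{"tx":-31,"ty":-8,"tz":0,"roll":0},{"tx":-31,"ty":-7,"tz":0,"roll":0},{"tx":0,"ty":0,"tz":0,"roll":0},{"tx":0,"ty":0,"tz":0,"roll":0},{"tx":0,"ty":0,"tz":0,"roll":0}]' 65
python3 look.py grey .022 l3
```

```text
t: 8.5
tool_pos: [0.3832, 0.2527, 0.1427]
tool_rot: [-3.141, -0.001, -0.002]
contact_force: [-0.3, 0.0, -0.1]
opening: 0.0653
grip_force: 0.0
[  4. 220.] 399.5 c [0.359  0.5237] r 0.0163 res 0.0145 rect 359.5 518.9 12.6 51.3 74.9 tx,ty mm [ -24.2 -271. ]
[318. 155.] 2128.5 c [0.4141 0.2534] r 0.021 res 0.0007 rect 414.2 253.5 42.6 42.4 8.2 tx,ty mm [31.  -0.7]
[0.3832 0.2527 0.1427] [-3.1415e+00 -9.0000e-04 -1.6000e-03]
```

```bash
python3 -m handwheel '[{"tx":11,"ty":-1,"tz":30,"roll":0},{"tx":10,"ty":0,"tz":30,"roll":0},{"tx":10,"ty":0,"tz":30,"roll":0},{"tx":0,"ty":0,"tz":20,"roll":0},{"tx":0,"ty":0,"tz":10,"roll":0},{"tx":0,"ty":0,"tz":6,"roll":0},{"tx":0,"ty":0,"tz":0,"roll":0},{"tx":0,"ty":0,"tz":0,"roll":0}]'
python3 -m handwheel '[{"tx":0,"ty":0,"tz":0,"roll":0},{"tx":0,"ty":0,"tz":0,"roll":0},{"tx":0,"ty":0,"tz":0,"roll":0},{"tx":0,"ty":0,"tz":0,"roll":0},{"tx":0,"ty":0,"tz":0,"roll":0}]' 32 40
```

```text
t: 9.22
tool_pos: [0.4141, 0.2539, 0.0172]
tool_rot: [-3.141, -0.001, -0.002]
contact_force: [0.1, 0.3, -0.7]
opening: 0.065
grip_force: 0.0
t: 9.63
tool_pos: [0.4144, 0.2543, 0.0187]
tool_rot: [-3.14, -0.002, -0.005]
contact_force: [-2.4, -1.3, 6.4]
opening: 0.04
grip_force: 39.5
```

```bash
python3 -m handwheel '[{"tx":0,"ty":0,"tz":-15,"roll":0},{"tx":0,"ty":0,"tz":-30,"roll":0},{"tx":0,"ty":0,"tz":-30,"roll":0},{"tx":22,"ty":8,"tz":-30,"roll":0},{"tx":22,"ty":8,"tz":-25,"roll":0},{"tx":33,"ty":14,"tz":0,"roll":0},{"tx":33,"ty":13,"tz":0,"roll":0},{"tx":0,"ty":0,"tz":0,"roll":0},{"tx":0,"ty":0,"tz":0,"roll":0},{"tx":0,"ty":0,"tz":0,"roll":0}]'
python3 look.py grey .022 l4; python3 held.py 320 263 .004 60 s
```

```text
t: 10.47
tool_pos: [0.5227, 0.2109, 0.1465]
tool_rot: [-3.141, -0.001, 0.0]
contact_force: [-0.6, -0.5, -0.5]
opening: 0.0401
grip_force: 40.3
[320. 224.] 300.0 c [0.4819 0.2082] r 0.0191 res 0.0095 rect 493.5 206.7 50.9 13.5 86.8 tx,ty mm [-40.8   2.7]
[76. 73.] 768.5 c [0.6148 0.3974] r 0.0257 res 0.0236 rect 614.2 397.2 85.6 6.5 6.7 tx,ty mm [  92.1 -186.5]
[319. 124.] 7680.0 c [0.5764 0.2116] r 0.039 res 0.0006 rect 576.3 211.3 78.0 78.6 0.0 tx,ty mm [53.7 -0.7]
[0.5227 0.2109 0.1465] [-3.1413e+00 -9.0000e-04  5.0000e-04]
[319. 255.] 1765.5 r 0.0115 tool mm [ 2.9  0.  -0. ]
```

View pics/l4.png

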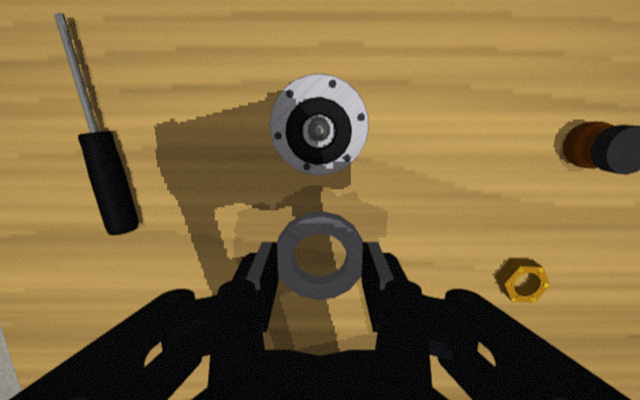

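Ring held, centred at (320,256). The spindle is at (319,124), with the collar still centred.

```bash
python3 -m handwheel '[{"tx":26,"ty":-1,"tz":20,"roll":0},{"tx":26,"ty":0,"tz":20,"roll":0},{"tx":0,"ty":0,"tz":10,"roll":0},{"tx":0,"ty":0,"tz":0,"roll":0},{"tx":0,"ty":0,"tz":15,"roll":0},{"tx":0,"ty":0,"tz":15,"roll":0},{"tx":0,"ty":0,"tz":15,"roll":0},{"tx":0,"ty":0,"tz":8,"roll":0},{"tx":0,"ty":0,"tz":2,"roll":0},{"tx":0,"ty":0,"tz":0,"roll":0},{"tx":0,"ty":0,"tz":0,"roll":0}]'
```

```text
t: 11.48
tool_pos: [0.5755, 0.2122, 0.0426]
tool_rot: [-3.141, -0.002, -0.003]
contact_force: [0.6, 0.5, 0.0]
opening: 0.0393
grip_force: 40.4
```

```bash
python3 -m handwheel '[{"tx":0,"ty":0,"tz":2,"roll":0},{"tx":0,"ty":0,"tz":1,"roll":0},{"tx":0,"ty":0,"tz":0,"roll":0}]'
python3 -m handwheel '[{"tx":0,"ty":0,"tz":0,"roll":0},{"tx":0,"ty":0,"tz":0,"roll":0},{"tx":0,"ty":0,"tz":0,"roll":0},{"tx":0,"ty":0,"tz":-10,"roll":0},{"tx":0,"ty":0,"tz":-25,"roll":0},{"tx":0,"ty":0,"tz":-30,"roll":0},{"tx":-20,"ty":0,"tz":-30,"roll":0},{"tx":-30,"ty":28,"tz":-5,"roll":0},{"tx":-30,"ty":28,"tz":0,"roll":0},{"tx":0,"ty":0,"tz":0,"roll":0},{"tx":0,"ty":0,"tz":0,"roll":0}]' 65
python3 look.py grey .022 p2
python3 -m handwheel '[{"tx":-18,"ty":26,"tz":0,"roll":0},{"tx":-18,"ty":26,"tz":0,"roll":0},{"tx":-18,"ty":26,"tz":0,"roll":0},{"tx":-18,"ty":27,"tz":0,"roll":0},{"tx":-18,"ty":27,"tz":0,"roll":0},{"tx":0,"ty":0,"tz":0,"roll":0},{"tx":0,"ty":0,"tz":0,"roll":0},{"tx":0,"ty":0,"tz":0,"roll":0}]'
python3 look.py brass .028 l5
python3 - <<'E'
import cv2,numpy as np
a=cv2.imread("pics/p2.png")[0:260,120:520];b=cv2.imread("pics/l5.png")[40:300,120:520]
cv2.imwrite("pics/c1.png",np.hstack([a,b]))
E
```

```text
t: 11.73
tool_pos: [0.5762, 0.2122, 0.0407]
tool_rot: [-3.141, -0.001, -0.003]
contact_force: [-2.5, -0.7, 6.5]
opening: 0.0397
grip_force: 41.9
t: 12.65
tool_pos: [0.4934, 0.1548, 0.1381]
tool_rot: [-3.142, 0.001, 0.001]
contact_force: [-0.4, -0.7, 0.5]
opening: 0.0651
grip_force: 0.0
[244.  84.] 9003.0 c [0.5763 0.2112] r 0.039 res 0.0008 rect 576.2 211.3 78.0 78.6 65.0 tx,ty mm [ 82.9 -56.4]
[0.4934 0.1548 0.1381] [-3.1416e+00  9.0000e-04  6.0000e-04]
t: 13.37
tool_pos: [0.4065, 0.0239, 0.1393]
tool_rot: [-3.141, -0.001, -0.003]
contact_force: [0.2, 0.1, -0.5]
opening: 0.0652
grip_force: 0.0
[320. 157.] 1748.5 c [0.4376 0.0236] r 0.0185 res 0.002 rect 437.6 23.8 40.2 35.8 27.6 tx,ty mm [31.1  0.2]
[0.4065 0.0239 0.1393] [-3.1414e+00 -1.2000e-03 -2.6000e-03]
```

View pics/c1.png

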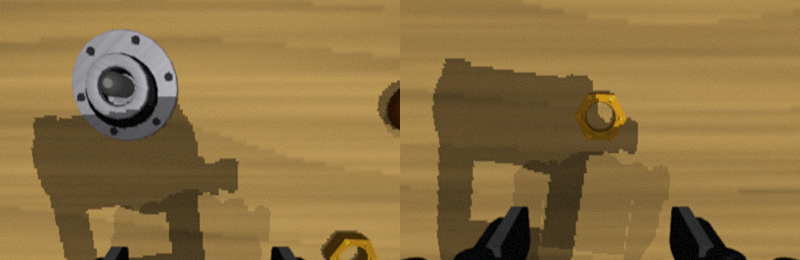

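The left crop shows the ring seated on the collar. The right crop shows the nut at (600,115), rotated. I'll refine its angle.

```bash
python3 - <<'E'
from h import *
im,d,K,E=grab("wrist");H,S,V=cv2.split(cv2.cvtColor(im,cv2.COLOR_RGB2HSV))
m=(S>185)&(V>90)&(H>12)&(H<32);m[245:]=0
m2=(S>170)&(V>60)&(H>12)&(H<32);m2[245:]=0
for mm in(m,m2):
    c=blobs(mm,150)[-1];P=plane(K,E,c,.028)*1000
    a=np.arange(0,180,3);n=np.c_[np.cos(np.radians(a)),np.sin(np.radians(a))];q=P@n.T;w=np.ptp(q,0)
    f=(w*np.exp(6j*np.radians(a))).sum(); print("normals at",np.degrees(np.angle(-f))/6,"mod 60; widths",w.min().round(1),w.max().round(1), [round(w[i],1) for i in range(0,60,4)], P.mean(0), ((q.max(0)+q.min(0))/2)[[0,30]])
E
```

```text
normals at -2.2268884201776995 mod 60; widths 35.8 40.3 [np.float64(36.7), np.float64(38.9), np.float64(40.2), np.float64(39.7), np.float64(37.6), np.float64(36.2), np.float64(38.8), np.float64(39.9), np.float64(39.7), np.float64(38.1), np.float64(36.2), np.float64(38.7), np.float64(40.2), np.float64(39.9), np.float64(38.2)] [437.54008056  23.59121515] [437.47611449  23.43745282]
normals at -1.7549904304444046 mod 60; widths 36.6 41.4 [np.float64(37.5), np.float64(40.2), np.float64(41.2), np.float64(40.7), np.float64(38.7), np.float64(37.4), np.float64(39.8), np.float64(41.3), np.float64(41.0), np.float64(39.1), np.float64(36.6), np.float64(39.2), np.float64(40.9), np.float64(41.0), np.float64(39.4)] [437.93950775  23.7655349 ] [437.83928817  23.43893054]
```

```bash
python3 -m handwheel '[{"tx":10,"ty":0,"tz":20,"roll":0},{"tx":11,"ty":0,"tz":20,"roll":0},{"tx":10,"ty":0,"tz":20,"roll":0},{"tx":0,"ty":0,"tz":6,"roll":-0.098},{"tx":0,"ty":0,"tz":6,"roll":-0.098},{"tx":0,"ty":0,"tz":6,"roll":-0.098},{"tx":0,"ty":0,"tz":6,"roll":-0.098},{"tx":0,"ty":0,"tz":6,"roll":-0.098},{"tx":0,"ty":0,"tz":20,"roll":0},{"tx":0,"ty":0,"tz":10,"roll":0},{"tx":0,"ty":0,"tz":0,"roll":0},{"tx":0,"ty":0,"tz":0,"roll":0}]' 58
python3 -m handwheel '[{"tx":0,"ty":0,"tz":0,"roll":0},{"tx":0,"ty":0,"tz":0,"roll":0},{"tx":0,"ty":0,"tz":0,"roll":0},{"tx":0,"ty":0,"tz":0,"roll":0},{"tx":0,"ty":0,"tz":0,"roll":0}]' 25 40
```

```text
t: 14.47
tool_pos: [0.4358, 0.0243, 0.0176]
tool_rot: [-3.046, -0.764, 0.003]
contact_force: [0.0, -0.3, 0.6]
opening: 0.0579
grip_force: 0.0
t: 14.88
tool_pos: [0.4374, 0.0237, 0.0195]
tool_rot: [3.047, 0.763, 0.004]
contact_force: [-0.4, -0.0, 4.8]
opening: 0.0346
grip_force: 40.5
```

```bash
python3 -m handwheel '[{"tx":0,"ty":0,"tz":-15,"roll":0},{"tx":0,"ty":0,"tz":-30,"roll":0},{"tx":0,"ty":0,"tz":-30,"roll":0.098},{"tx":0,"ty":0,"tz":-30,"roll":0.098},{"tx":0,"ty":0,"tz":-30,"roll":0.098},{"tx":0,"ty":0,"tz":0,"roll":0.098},{"tx":0,"ty":0,"tz":0,"roll":0.098}]'
python3 -m handwheel '[{"tx":14,"ty":-31,"tz":0,"roll":0},{"tx":14,"ty":-31,"tz":0,"roll":0},{"tx":14,"ty":-31,"tz":0,"roll":0},{"tx":14,"ty":-31,"tz":0,"roll":0},{"tx":14,"ty":-31,"tz":0,"roll":0},{"tx":14,"ty":-32,"tz":0,"roll":0},{"tx":0,"ty":0,"tz":0,"roll":0},{"tx":0,"ty":0,"tz":0,"roll":0},{"tx":0,"ty":0,"tz":0,"roll":0},{"tx":0,"ty":0,"tz":0,"roll":0}]'
python3 look.py grey .022 l6
```

```text
t: 15.47
tool_pos: [0.4376, 0.0234, 0.1559]
tool_rot: [3.141, -0.007, 0.008]
contact_force: [-0.3, 0.0, -1.4]
opening: 0.0347
grip_force: 40.3
t: 16.3
tool_pos: [0.5195, 0.2099, 0.1528]
tool_rot: [3.141, -0.0, -0.002]
contact_force: [0.0, -0.3, -0.4]
opening: 0.0345
grip_force: 40.5
[79. 69.] 716.0 c [0.6151 0.395 ] r 0.0258 res 0.0253 rect 614.4 397.2 85.3 6.3 6.7 tx,ty mm [  95.6 -185.1]
[317. 119.] 7412.5 c [0.5763 0.2115] r 0.039 res 0.0007 rect 576.2 211.6 78.2 78.3 65.1 tx,ty mm [56.8 -1.6]
[0.5195 0.2099 0.1528] [ 3.1411e+00 -1.0000e-04 -1.6000e-03]
```

View pics/l6.png

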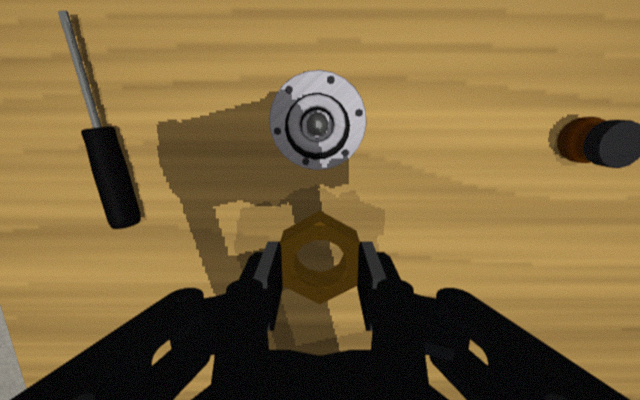

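The nut is held square between the pads, its corners at (320,210) and (320,304). Spindle at (317,119).

```bash
python3 - <<'E'
from h import *
im,d,K,E=grab("wrist");o=ctrl.get_obs()
for dz in(.006,.010): print([((ray(K,E,320,v,o["tool_pos"][2]+dz)-o["tool_pos"])*1000).round(1) for v in(210,304)])
E
```

```text
[array([25.2, -0.1,  6. ]), array([-22.1,  -0.1,   6. ])]
[array([26.5, -0.1, 10. ]), array([-19.4,  -0.1,  10. ])]
```

```bash
python3 -m handwheel '[{"tx":28,"ty":-1,"tz":20,"roll":0},{"tx":28,"ty":0,"tz":20,"roll":0},{"tx":0,"ty":0,"tz":20,"roll":0},{"tx":0,"ty":0,"tz":0,"roll":0},{"tx":0,"ty":0,"tz":12,"roll":0},{"tx":0,"ty":0,"tz":12,"roll":0},{"tx":0,"ty":0,"tz":10,"roll":0},{"tx":0,"ty":0,"tz":4,"roll":0},{"tx":0,"ty":0,"tz":2,"roll":0},{"tx":0,"ty":0,"tz":0,"roll":0},{"tx":0,"ty":0,"tz":0,"roll":0}]'
```

```text
t: 17.32
tool_pos: [0.5764, 0.212, 0.0539]
tool_rot: [-3.141, -0.002, -0.001]
contact_force: [0.5, 0.0, -1.1]
opening: 0.0348
grip_force: 40.5
```

```bash
python3 -m handwheel '[{"tx":0,"ty":0,"tz":2,"roll":0},{"tx":0,"ty":0,"tz":2,"roll":0},{"tx":0,"ty":0,"tz":0,"roll":0}]'
python3 -m handwheel '[{"tx":0,"ty":0,"tz":0,"roll":0},{"tx":0,"ty":0,"tz":0,"roll":0},{"tx":0,"ty":0,"tz":0,"roll":0},{"tx":0,"ty":0,"tz":-10,"roll":0},{"tx":0,"ty":0,"tz":-30,"roll":0},{"tx":0,"ty":0,"tz":-35,"roll":0},{"tx":-20,"ty":0,"tz":-30,"roll":0},{"tx":-30,"ty":28,"tz":-10,"roll":0},{"tx":-10,"ty":28,"tz":0,"roll":0},{"tx":0,"ty":0,"tz":0,"roll":0},{"tx":0,"ty":0,"tz":0,"roll":0}]' 65
python3 look.py brass .06 p3
python3 -m handwheel '[{"tx":4,"ty":38,"tz":0,"roll":0},{"tx":4,"ty":38,"tz":0,"roll":0},{"tx":4,"ty":38,"tz":0,"roll":0},{"tx":4,"ty":38,"tz":0,"roll":0},{"tx":4,"ty":38,"tz":0,"roll":0},{"tx":4,"ty":38,"tz":0,"roll":0},{"tx":4,"ty":38,"tz":0,"roll":0},{"tx":4,"ty":38,"tz":0,"roll":0},{"tx":4,"ty":36,"tz":0,"roll":0},{"tx":0,"ty":0,"tz":0,"roll":0},{"tx":0,"ty":0,"tz":0,"roll":0},{"tx":0,"ty":0,"tz":0,"roll":0}]'
python3 look.py white .050 l7
python3 - <<'E'
import cv2,numpy as np
a=cv2.imread("pics/p3.png")[0:300,80:480];b=cv2.imread("pics/l7.png")[0:300,120:520]
cv2.imwrite("pics/c2.png",np.hstack([a,b]))
E
```

```text
t: 17.57
tool_pos: [0.577, 0.2121, 0.0516]
tool_rot: [-3.141, -0.002, -0.002]
contact_force: [-3.2, -1.0, 7.7]
opening: 0.0344
grip_force: 41.3
t: 18.48
tool_pos: [0.5164, 0.1555, 0.1652]
tool_rot: [-3.141, 0.001, -0.003]
contact_force: [0.8, -0.2, -1.2]
opening: 0.0651
grip_force: 0.0
[243. 118.] 1961.0 c [0.5771 0.2118] r 0.0182 res 0.002 rect 577.1 211.9 35.3 39.3 87.4 tx,ty mm [ 60.7 -56.3]
[0.5164 0.1555 0.1652] [-3.1411e+00  1.4000e-03 -2.6000e-03]
t: 19.53
tool_pos: [0.5532, -0.1832, 0.1635]
tool_rot: [-3.14, -0.002, 0.002]
contact_force: [-0.8, 0.8, 0.5]
opening: 0.0649
grip_force: 0.0
[355. 126.] 2347.0 c [ 0.6125 -0.2149] r 0.0313 res 0.0264 rect 612.6 -206.3 35.3 101.0 80.0 tx,ty mm [59.3 31.8]
[321.  88.] 3890.0 c [ 0.6329 -0.1884] r 0.027 res 0.0137 rect 632.2 -188.3 40.1 64.2 84.2 tx,ty mm [79.7  5.3]
[ 0.5532 -0.1832  0.1635] [-3.1404e+00 -1.6000e-03  1.5000e-03]
```

View pics/c2.png

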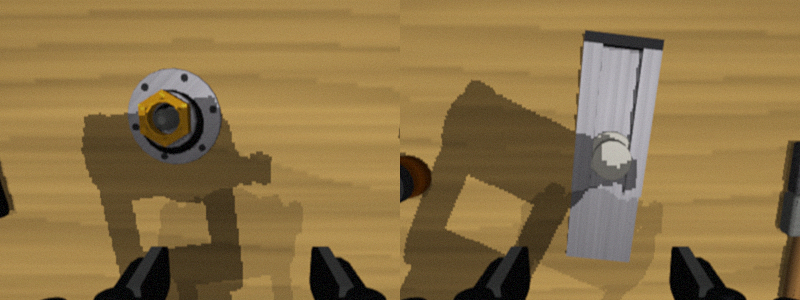

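Left: the nut is stacked around the post. Right: the track's near end has corners at full-image (287,254) and (349,262), its far end (304,40) and (380,48), and the cap knob is at about (332,157). I'll get the axis and the cap centre.

```bash
python3 - <<'E'
from h import *
im,d,K,E=grab("wrist");o=ctrl.get_obs();C=cloud(d,K,E)
near=(ray(K,E,287,254,.016)+ray(K,E,349,262,.016))/2
far=(ray(K,E,304,40,.028)+ray(K,E,380,48,.028))/2
ax=(far-near)[:2];L=np.hypot(*ax);ax/=L
print("near",near,"far",far,"len",L,"angle",np.degrees(np.arctan2(ax[1],ax[0])), "width",np.linalg.norm(ray(K,E,287,254,.016)-ray(K,E,349,262,.016)))
m=(C[...,2]>.043)&(C[...,2]<.06);m[240:]=0;m[:,:280]=0;m[:,400:]=0
c=blobs(m,100)[-1];P=plane(K,E,c,.050);q,r=fitcirc(P);print("knob",q,r,"px",c.reshape(-1,2).mean(0),np.median(C[m][:,2]))
g=cv2.medianBlur(cv2.cvtColor(im,cv2.COLOR_RGB2GRAY),3)
h=cv2.HoughCircles(g[110:200,285:380],cv2.HOUGH_GRADIENT,1,40,param1=80,param2=12,minRadius=15,maxRadius=30)
for x,y,rr in h[0][:3]: print("hough",x+285,y+110,rr,ray(K,E,x+285,y+110,.050),"track x",(ray(K,E,x+285,y+110,.05)-near)[:2]@ax-.1)
E
```

```text
near [ 0.47939836 -0.18133017  0.016     ] far [ 0.66852004 -0.19992456  0.028     ] len 0.1900335769742073 angle -5.615259018944508 width 0.061140791800330614
knob [ 0.58147997 -0.19243795] 0.015400424875433012 px [332.18918919 159.23423423] 0.0494179515047167
hough 331.5 160.5 19.2 [ 0.58073583 -0.19194194  0.05      ] track x 0.0018895289276458643
hough 316.5 118.5 22.2 [ 0.61291143 -0.18011241  0.05      ] track x 0.03275323728728155
```

```bash
python3 -m handwheel '[{"tx":14,"ty":4.5,"tz":25,"roll":0},{"tx":14,"ty":4,"tz":25,"roll":0},{"tx":0,"ty":0,"tz":10,"roll":0.098},{"tx":0,"ty":0,"tz":25,"roll":0},{"tx":0,"ty":0,"tz":25,"roll":0},{"tx":0,"ty":0,"tz":12,"roll":0},{"tx":0,"ty":0,"tz":7,"roll":0},{"tx":0,"ty":0,"tz":0,"roll":0},{"tx":0,"ty":0,"tz":0,"roll":0}]' 58
python3 -m handwheel '[{"tx":0,"ty":0,"tz":0,"roll":0},{"tx":0,"ty":0,"tz":0,"roll":0},{"tx":0,"ty":0,"tz":0,"roll":0},{"tx":0,"ty":0,"tz":0,"roll":0},{"tx":0,"ty":0,"tz":0,"roll":0}]' 20 40
```

```text
t: 20.38
tool_pos: [0.5814, -0.192, 0.036]
tool_rot: [3.138, -0.151, 0.001]
contact_force: [1.0, -0.4, 0.5]
opening: 0.0583
grip_force: 0.0
t: 20.8
tool_pos: [0.5823, -0.1929, 0.0374]
tool_rot: [3.137, -0.153, 0.005]
contact_force: [-0.5, 0.8, 6.6]
opening: 0.03
grip_force: 39.8
```

```bash
python3 -m handwheel '[{"tx":-3,"ty":0,"tz":0,"roll":0},{"tx":-5,"ty":0,"tz":0,"roll":0},{"tx":-6,"ty":0,"tz":0,"roll":0},{"tx":-6,"ty":0,"tz":0,"roll":0}]'
python3 -m handwheel '[{"tx":-6,"ty":0,"tz":0,"roll":0},{"tx":-6,"ty":0,"tz":0,"roll":0},{"tx":-6,"ty":0,"tz":0,"roll":0},{"tx":-6,"ty":0,"tz":0,"roll":0}]'
python3 -m handwheel '[{"tx":-6,"ty":0,"tz":0,"roll":0},{"tx":-6,"ty":0,"tz":0,"roll":0},{"tx":-6,"ty":0,"tz":0,"roll":0},{"tx":-6,"ty":0,"tz":0,"roll":0},{"tx":0,"ty":0,"tz":0,"roll":0},{"tx":0,"ty":0,"tz":0,"roll":0},{"tx":0,"ty":0,"tz":0,"roll":0}]'
```

```text
t: 21.13
tool_pos: [0.5629, -0.1913, 0.0374]
tool_rot: [3.136, -0.153, 0.009]
contact_force: [5.5, -1.0, 4.1]
opening: 0.0299
grip_force: 39.9
t: 21.47
tool_pos: [0.5389, -0.1891, 0.0374]
tool_rot: [3.136, -0.153, 0.009]
contact_force: [2.0, 0.5, 2.7]
opening: 0.0302
grip_force: 39.7
t: 22.05
tool_pos: [0.5143, -0.1867, 0.0373]
tool_rot: [3.136, -0.153, 0.005]
contact_force: [0.2, 0.2, 8.1]
opening: 0.0298
grip_force: 40.3
```

```bash
python3 -m handwheel '[{"tx":0,"ty":0,"tz":-3,"roll":0},{"tx":0,"ty":0,"tz":-5,"roll":0},{"tx":0,"ty":0,"tz":-5,"roll":0},{"tx":0,"ty":0,"tz":0,"roll":0}]'
python3 -m handwheel '[{"tx":0,"ty":0,"tz":-25,"roll":0},{"tx":0,"ty":0,"tz":-35,"roll":0},{"tx":0,"ty":0,"tz":-35,"roll":0},{"tx":0,"ty":0,"tz":-20,"roll":-0.098},{"tx":0,"ty":0,"tz":0,"roll":0},{"tx":0,"ty":0,"tz":0,"roll":0},{"tx":0,"ty":0,"tz":0,"roll":0}]'
```

```text
t: 22.38
tool_pos: [0.513, -0.1857, 0.0486]
tool_rot: [3.138, -0.153, 0.0]
contact_force: [-0.2, -0.6, -0.3]
opening: 0.03
grip_force: 39.6
t: 22.97
tool_pos: [0.5122, -0.1852, 0.1615]
tool_rot: [-3.14, 0.0, 0.004]
contact_force: [-0.8, -0.4, -0.6]
opening: 0.0298
grip_force: 39.8
```

```bash
python3 -m handwheel '[{"tx":0,"ty":-20,"tz":0,"roll":0},{"tx":0,"ty":-36,"tz":0,"roll":0},{"tx":0,"ty":-38,"tz":0,"roll":0},{"tx":0,"ty":-38,"tz":0,"roll":0},{"tx":0,"ty":-38,"tz":0,"roll":0},{"tx":0,"ty":-38,"tz":0,"roll":0},{"tx":0,"ty":-38,"tz":0,"roll":0},{"tx":0,"ty":-38,"tz":0,"roll":0},{"tx":0,"ty":-38,"tz":0,"roll":0},{"tx":0,"ty":-38,"tz":0,"roll":0},{"tx":0,"ty":-36,"tz":0,"roll":0},{"tx":0,"ty":0,"tz":0,"roll":0}]'
python3 -m handwheel '[{"tx":0,"ty":0,"tz":0,"roll":0},{"tx":0,"ty":0,"tz":0,"roll":0},{"tx":0,"ty":0,"tz":0,"roll":0}]'
python3 look.py brass .060 l8; python3 look.py grey .022 l9
```

```text
t: 23.97
tool_pos: [0.5106, 0.2152, 0.1603]
tool_rot: [-3.14, -0.009, 0.007]
contact_force: [-0.4, 0.2, -0.2]
opening: 0.0303
grip_force: 40.0
t: 24.22
tool_pos: [0.5122, 0.2092, 0.1616]
tool_rot: [3.141, -0.001, -0.004]
contact_force: [-0.0, 0.0, -0.2]
opening: 0.0302
grip_force: 40.0
[315. 111.] 2034.5 c [0.5771 0.2122] r 0.0181 res 0.0022 rect 576.8 212.2 35.0 38.4 88.6 tx,ty mm [65. -3.]
[0.5122 0.2092 0.1616] [ 3.1406e+00 -9.0000e-04 -3.9000e-03]
[84. 60.] 672.5 c [0.6151 0.397 ] r 0.0256 res 0.024 rect 614.5 397.1 85.4 6.3 6.7 tx,ty mm [ 102.7 -188. ]
[321. 230.] 2150.5 c [0.4709 0.2093] r 0.0267 res 0.0126 rect 475.5 209.4 71.1 37.4 89.9 tx,ty mm [-41.6  -0.2]
[316. 110.] 7102.0 c [0.5762 0.2115] r 0.039 res 0.0006 rect 576.1 211.4 78.1 78.3 89.9 tx,ty mm [63.8 -2.4]
[0.5125 0.2091 0.1621] [ 3.1409e+00 -1.7000e-03 -2.8000e-03]
```

View pics/l8.png

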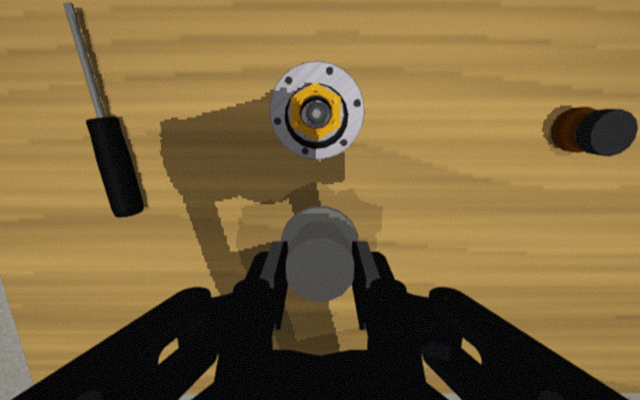

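The cap is held with its knob top at about (320,269) and its flange front edge at v=206. The nut and post are centred at (315,111).

```bash
python3 - <<'E'
from h import *
im,d,K,E=grab("wrist");o=ctrl.get_obs()
for u,v,dz in((320,206,-.0214),(282,240,-.018),(358,240,-.018),(320,302,.0126),(285,270,.0126),(354,270,.0126),(320,269,.0126)): print(v,dz,((ray(K,E,u,v,o["tool_pos"][2]+dz)-o["tool_pos"])*1000).round(1))
g=cv2.cvtColor(im,cv2.COLOR_RGB2GRAY); print(g[200:312:2,320])
for zz in(.068,): print("post tip px",proj(K,E,[.5763,.2115,zz]))
E
```

```text
206 -0.0214 [ 18.5  -0.3 -21.4]
240 -0.018 [  0.7  19.9 -18. ]
240 -0.018 [  0.7 -20.4 -18. ]
302 0.0126 [-16.6  -0.1  12.6]
270 0.0126 [-0.4 15.3 12.6]
270 0.0126 [ -0.5 -15.1  12.6]
269 0.0126 [ 0.  -0.1 12.6]
[ 82  72  76  75 103 109 107  90  77  76  76  71  68  66  66  69  67  74
  72  75  78  77  80  75  78  81  77  79  80  77  77  75  75  74  75  78
  77  73  76  80  76  76  75  74  81  75  75  76  76  77  77  82  83  90
  84  76]
post tip px [315.90009918 113.93169241]
```

```bash
python3 -m handwheel '[{"tx":22,"ty":-2.5,"tz":10,"roll":0},{"tx":22,"ty":0,"tz":20,"roll":0},{"tx":21,"ty":0,"tz":20,"roll":0},{"tx":0,"ty":0,"tz":10,"roll":0},{"tx":0,"ty":0,"tz":0,"roll":0},{"tx":0,"ty":0,"tz":6,"roll":0},{"tx":0,"ty":0,"tz":6,"roll":0},{"tx":0,"ty":0,"tz":4,"roll":0},{"tx":0,"ty":0,"tz":0,"roll":0},{"tx":0,"ty":0,"tz":0,"roll":0}]'
```

```text
t: 25.2
tool_pos: [0.5776, 0.2129, 0.0875]
tool_rot: [-3.142, -0.002, -0.0]
contact_force: [-0.3, 0.2, -1.2]
opening: 0.03
grip_force: 40.0
```

```bash
python3 -m handwheel '[{"tx":0,"ty":0,"tz":2,"roll":0},{"tx":0,"ty":0,"tz":2,"roll":0},{"tx":0,"ty":0,"tz":0,"roll":0},{"tx":0,"ty":0,"tz":0,"roll":0}]'
python3 -m handwheel '[{"tx":0,"ty":0,"tz":1,"roll":0},{"tx":0,"ty":0,"tz":0,"roll":0},{"tx":0,"ty":0,"tz":0,"roll":0}]'
```

```text
t: 25.53
tool_pos: [0.5778, 0.2129, 0.0831]
tool_rot: [3.142, 0.001, -0.0]
contact_force: [0.1, 0.2, -1.2]
opening: 0.0297
grip_force: 40.0
t: 25.78
tool_pos: [0.5778, 0.2128, 0.0821]
tool_rot: [3.142, 0.001, -0.0]
contact_force: [0.7, 0.0, -0.7]
opening: 0.0302
grip_force: 40.0
```

```bash
python3 -m handwheel '[{"tx":0,"ty":0,"tz":1,"roll":0},{"tx":0,"ty":0,"tz":0,"roll":0},{"tx":0,"ty":0,"tz":0,"roll":0}]'
python3 -m handwheel '[{"tx":0,"ty":0,"tz":0,"roll":0},{"tx":0,"ty":0,"tz":0,"roll":0},{"tx":0,"ty":0,"tz":0,"roll":0},{"tx":0,"ty":0,"tz":-10,"roll":0},{"tx":0,"ty":0,"tz":-30,"roll":0},{"tx":0,"ty":0,"tz":-35,"roll":0},{"tx":-30,"ty":0,"tz":-10,"roll":0},{"tx":-35,"ty":0,"tz":0,"roll":0},{"tx":0,"ty":0,"tz":0,"roll":0},{"tx":0,"ty":0,"tz":0,"roll":0},{"tx":0,"ty":0,"tz":0,"roll":0}]' 65
python3 - <<'E'
from h import *
im,d,K,E=grab("wrist");im2,d2,K2,E2=grab("scene"); C=cloud(d,K,E)
s=C[:240].reshape(-1,3);s=s[(np.hypot(s[:,0]-.5763,s[:,1]-.2115)<.03)&(s[:,2]>.08)];print("knob",((s.min(0)+s.max(0))/2).round(4),np.median(s[:,2]),len(s))
u,v=proj(K2,E2,[.576,.211,.05]).astype(int);print(u,v)
b=cv2.resize(im2[max(v-50,0):v+50,u-60:u+60],(480,400),interpolation=cv2.INTER_CUBIC)
a=im[0:400,160:480]; save("f1",np.hstack([a,b]))
E
```

```text
t: 26.03
tool_pos: [0.578, 0.2129, 0.0814]
tool_rot: [-3.141, -0.001, -0.001]
contact_force: [-0.3, 1.3, 0.2]
opening: 0.0299
grip_force: 40.2
t: 26.95
tool_pos: [0.5133, 0.2129, 0.1669]
tool_rot: [-3.141, -0.002, -0.002]
contact_force: [0.6, 0.0, 0.9]
opening: 0.0653
grip_force: 0.0
knob [0.5769 0.213  0.2001] 0.09363446933646807 2531
366 278
```

View pics/f1.png

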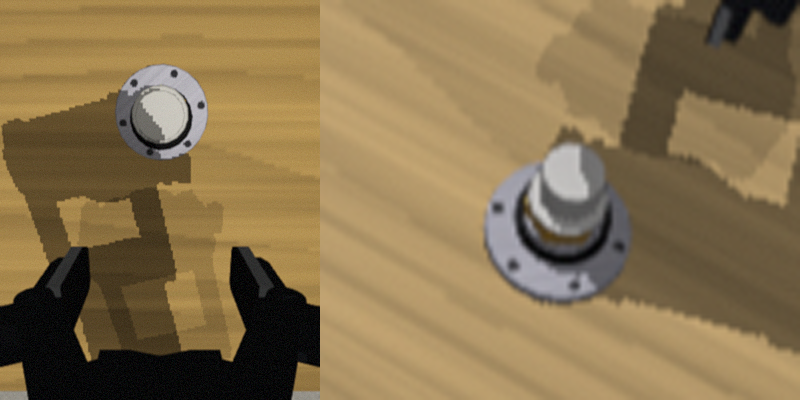

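The full stack stands upright. The knob top is at z ≈ 0.094 (expected 0.094), centred at (160,115), and the gripper is clear.

```bash
python3 -c "
from station import ctrl
print(ctrl.finish_job())"
```

```text
the job is handed in; nothing more can be done
None
```

The collar, ring, nut and cap are stacked on the spindle post, and I handed the job in after about 27 s of the 131 s allowed; the last camera check showed the stack upright with the cap's top at its expected height, but the hand-in returned no verdict.

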